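# Push a guide roller up the service stand with its chock until the dog catches

## Robot

A 6-joint arm with a two-finger parallel gripper is mounted at the origin on a cart in front of the work surface, level with it; the furniture and walls round the work are solid. World frame = base frame: x ahead of the robot, y to its left, z up, the work surface at z = 0. Lengths are in m, angles in rad, forces in N, time in s.
With the tool pointing down it reaches from about 0.3 to 0.825 m from the base axis. Payload 5.4 kg.
Tool frame: the origin (TCP) lies where the fingers leave the gripper's body, on its centre line; the fingertips stand 88 mm ahead of it and the grasp point (between the pads) lies 69 mm ahead of it; z points along the fingers, y is the line along which they close (so a half turn about z gives the same grasp; the last joint's range is limited). The gripper opens to 92 mm and grips with 3 to 60 N. Pads are 20 mm wide; open, the fingers measure 128 mm over their backs; the gripper's body (75 mm by 189 mm) begins 69 mm behind the grasp point.
Start: joints at [0.933, 0.158, 1.597, -0, 1.386, -0.21], TCP at [0.239, 0.523, 0.303] pointing down, gripper open.
Joint ranges: [-2.91, 2.91], [-0.94, 2.29], [0.18, 2.7], [-1.29, 4.43], [0.17, 2.64], [-3, 3]. Speed limits (rad/s): [2.57, 2.57, 3.14, 3.14, 3.14, 3.14].

## Interface

Orientations are given as a unit quaternion [x, y, z, w].
In Python, from station import get_obs, grab_frame, camera_info, job_done, outline_of gives the robot as it stands. The module is installed in compiled form; this text tells all that it offers.
- The arm moves only by the shell command python3 -m crank 'ROWS' [OPENING] [FORCE]. ROWS is JSON, a list of rows, each a list of 2 entries, a list of its own where there are three numbers: the shift along the world's x, y, z normalised to -1 to 1, where 1 is 20 cm, then the turn, a rotation vector about the world's x, y, z normalised to -1 to 1, where 1 is pi/4 rad. A call has 1 to 8 rows; each row is the pose to reach, as a shift and turn from the pose commanded when the call began; what a row does not reach only later rows make up. A row lasts 1/10 s, in which the tool goes at most 50 mm and 8.59 degrees, less where a joint would pass 70% of its speed; a pose out of reach is approached as far as the arm can. A call with a number of a shift or a turn outside -1 to 1 is refused whole. A call with a gripper value outside its range is refused whole. OPENING is the gripper command: -1 is fully open, 1 is shut, values between are in proportion, set as the call begins (- or left out, the last holds). The fingers move at their own pace and stop on an object; FORCE is the grip in N (left out, the last holds). Time passes only in rows, so rows that repeat a pose let the fingers close. It gives the time, the measured TCP pose, the force, the opening and the grip force at its end, in the units of the state.
- get_obs(): the state, without advancing time (a new reading comes with each control period).
- grab_frame(name): name is "side" or "top"; returns the picture (420x560x3 uint8, blue, green, red); there is no depth.
- camera_info(name): a dict with "fx", "fy", "cx", "cy" (pixels), "xyz" and "orientation" of the camera in the world. Camera axes: x right, y down, z forward; pixel columns grow to the right and rows downward; lengths in m; the calibration is good to about 2 mm. A picture is of the moment at which its call begins. camera_info takes no time and is no camera call.
- job_done(): hands the job in; it is judged then, once.
Trained networks look in the newest picture that a camera, given by its name, has taken for a name from the list of things; names that differ only in an ending like _2 or _b are one class to them, and where a whole thing is asked for, a point or a joint stands for the part that bears it (a point fixed in the world has none). Each returns a list of dicts, best first, with "score" (0 to 1); they miss things now and then, are a little off and sometimes report something else, mostly with a low value. They report only what shows in the picture. A call takes as long as a camera call.
- outline_of(thing, camera): "mask" (420x560 bool, what is visible of it) and "xy" ([column, row] in pixels, amid what is visible of it).
The state is a dict: "clock": time; "joint_positions": joint angles; "joint_velocities": joint speeds; "joint_efforts": joint torques, N m; "tool_pos": TCP position; "eef_rot": TCP orientation; "contact_force": force on the tool from outside, world axes, zero at the start; "ft_torque": the same for the moment, N m; "opening": finger opening in m; "finger_force": force on a finger pad.
Only numpy, scipy, OpenCV 4.12 (cv2) and the standard library are available. Lean on these libraries where they do the work, as an engineer would, in place of code of your own. Each camera call takes 0.05 s, during which the arm holds its last target. There are 200 camera calls.

## Task

Draw the wooden chock out from under the uphill side of the steel roller without starting it rolling, carry it round behind, and with the chock's blunt end (never the fingers) roll the roller along the bench and up the blue stand. Push on gently over the sprung yellow dog, by feel, until the roller presses about two millimetres into the rubber buffer and the dog stands up behind it; ease off slowly so that the dog alone holds it, and set the chock down on the bench off the stand. Do not lift the roller, let it run, or disturb the bearing, ratchet and spanner.

Things in the scene. Friction and masses are not known exactly. Their poses are not given: they have to be found in the camera images.
- stand: fixed blue service stand, 340 mm long, 127 mm wide. Origin: middle of the ramp's toe at bench height; x level, uphill along the lane (the way to roll), y across it, z up. Two steel ways (gap of 44 mm between) rise at 6 degrees (105 mm per m) from 1 mm at the toe, between guide flanges 119 mm apart and 12 mm high, flared at the toe. A roller let go below the dog runs back down.
- park_low (a point): where the roller's centre lies when it just touches the buffer with the yellow carriage clamped at its lowest. The carriage (sprung yellow dog; uphill of it a post with a round rubber buffer 44 mm above the ways) is clamped anywhere between here and park_high, differently each time; its place is NOT measured: find it by feel. Buffer: spring of 3 N/mm, solid after 5 mm (15 N).
- park_high (a point): the same with the carriage clamped at its highest, 60 mm up the slope. The dog, in the gap between the ways, meets the roller some 65 mm before the buffer does; pushing over it takes 1 to 4 N. It stands up fully behind the roller only once the buffer is pressed in 2 mm (a push of 6 to 9 N), and then keeps the roller nipped. Well short of that the roller runs back. Up to 18 N does no harm.
- roller_center (a point): centre of the loose steel guide roller: a smooth, oily cylinder, 89 mm thick, 110 mm long, red end discs, 0.6 to 0.95 kg, lying on the bench before the toe, axis (own y) across the lane; centre 44.5 mm above what it lies on. It rolls at a touch. It is not to be touched by the gripper: rubber fingertips grip its shell and make it skid instead of roll; the waxed chock slides on it.
- chock_grip (a point): grip point of the loose waxed wooden chock (130 mm long in own x, 46 wide in y, 35 high, 0.14 kg), 17.5 mm above its underside, 40 mm behind its blunt end: middle of its flat-topped block, 80 mm long; grasp it from above across the width. Own x points from the thin end, tucked under the uphill side of the roller, to the upright blunt end (level, uphill); z up. Draw it out along x before lifting.
- bearing: bystander: loose ball bearing, 58 mm across, 17 mm high, lying flat on the bench beyond the stand; origin at the middle of its underside
- ratchet: bystander: loose ratchet handle with black grip, 200 mm long (own y), 34 mm wide, 28 mm high, lying beyond the roller; origin at the middle of its underside
- spanner: bystander: loose combination spanner, 198 mm long (own y), 26 mm wide, 7 mm high, lying on the robot's side of the stand; origin at the middle of its underside

How it is judged:
By the outcome, as a careful person would: the job done as asked, in the order asked, and still so for the second after the job is handed in, with the robot touching nothing.
It also fails if it takes over 72 s, if anything falls off the work surface, if the arm or the gripper's body presses on something with over 40 N, if the wrist force passes 120 N, or if a joint passes its speed limit or range.

## Working session

There is one attempt and no reset: what is moved stays moved. The work goes in short steps, Python scripts to look and compute and a shell command to move; the robot and the scene stay as the last step left them, time stands still between calls to the robot, and variables do not carry over. Pictures are saved under pics/ and viewed, at most 10 in all, crops included, and the job is handed in when it is done.

```bash
mkdir -p pics; cat > h.py <<'E'
import numpy as np, cv2
from scipy.spatial.transform import Rotation as R
from station import get_obs, grab_frame, camera_info, job_done, outline_of
def ray(cam,px):
    c=camera_info(cam); d=np.array([(px[0]-c['cx'])/c['fx'],(px[1]-c['cy'])/c['fy'],1.])
    return np.array(c['xyz']), R.from_quat(c['orientation']).apply(d)
def at_z(cam,px,z):
    o,d=ray(cam,px); return o+d*(z-o[2])/d[2]
def proj(cam,p):
    c=camera_info(cam); q=R.from_quat(c['orientation']).inv().apply(np.array(p)-c['xyz'])
    return np.array([c['fx']*q[...,0]/q[...,2]+c['cx'],c['fy']*q[...,1]/q[...,2]+c['cy']]).T
E
python3 - <<'E'
from h import *
np.set_printoptions(precision=4,suppress=True)
print({k:np.round(v,3) if not isinstance(v,dict) else v for k,v in get_obs().items()})
for c in('side','top'):
    print(c,camera_info(c)); im=grab_frame(c); cv2.imwrite(f'pics/{c}0.png',im)
    for t in ['stand','roller_center','chock_grip','bearing','ratchet','spanner']:
        for r in outline_of(t,c)[:2]:
            m=r['mask']; cnt=max(cv2.findContours(m.astype(np.uint8),0,2)[0],key=cv2.contourArea)
            print(t,round(r['score'],2),np.round(r['xy'],1),m.sum(),np.round(cv2.boxPoints(cv2.minAreaRect(cnt)),0).tolist(), at_z(c,r['xy'],0.02))
E
```

```text
{'clock': np.float64(0.0), 'joint_positions': array([ 0.933,  0.159,  1.598,  0.   ,  1.386, -0.21 ]), 'joint_velocities': array([-0.001,  0.001, -0.   ,  0.   , -0.001, -0.   ]), 'joint_efforts': array([  0.   , -38.558, -32.21 ,   0.07 ,   0.038,  -0.   ]), 'tool_pos': array([0.238, 0.523, 0.302]), 'eef_rot': array([ 0.212,  0.977, -0.001, -0.   ]), 'contact_force': array([ 0.302, -0.322, -0.331]), 'ft_torque': array([-0.064, -0.004, -0.017]), 'finger_force': np.float64(0.0), 'opening': np.float64(0.092)}
side {'fx': 528.5742214047191, 'fy': 528.5742214047191, 'cx': 281.6284246194359, 'cy': 209.01467235449786, 'xyz': array([0.5497, 1.1021, 0.7204]), 'orientation': array([-0.0108,  0.8886, -0.4586, -0.0003])}
stand 0.97 [279.4 294. ] 7517 [[226.0, 341.0], [237.0, 212.0], [323.0, 219.0], [313.0, 348.0]] [0.5601 0.3905 0.02  ]
roller_center 0.72 [293.9 171.9] 1686 [[272.0, 187.0], [273.0, 151.0], [320.0, 152.0], [319.0, 189.0]] [ 0.5331 -0.0469  0.02  ]
chock_grip 0.71 [295.9 205.7] 697 [[281.0, 219.0], [285.0, 187.0], [308.0, 189.0], [304.0, 222.0]] [0.5284 0.1025 0.02  ]
bearing 0.6
[... 584 characters left out ...]
55 [[141.0, 210.0], [287.0, 199.0], [291.0, 255.0], [145.0, 266.0]] [0.5514 0.3536 0.02  ]
roller_center 0.88 [352.2 216.3] 1699 [[328.0, 196.0], [364.0, 191.0], [370.0, 239.0], [335.0, 244.0]] [ 0.5384 -0.0315  0.02  ]
chock_grip 0.8 [311.5 224.6] 800 [[289.0, 218.0], [331.0, 215.0], [333.0, 235.0], [291.0, 237.0]] [0.5353 0.0751 0.02  ]
bearing 0.73 [204.5 183.9] 386 [[185.0, 189.0], [201.0, 174.0], [216.0, 189.0], [201.0, 205.0]] [0.6899 0.3298 0.02  ]
ratchet 0.61 [356.  161.2] 569 [[324.0, 155.0], [398.0, 148.0], [399.0, 161.0], [325.0, 168.0]] [ 0.6818 -0.0723  0.02  ]
spanner 0.58 [211.9 293.5] 397 [[177.0, 295.0], [254.0, 279.0], [256.0, 288.0], [179.0, 304.0]] [0.4083 0.3493 0.02  ]
```

```bash
python3 - <<'E'
from h import *
a=cv2.imread('pics/top0.png')[130:320,120:420]; cv2.imwrite('pics/topc.png',cv2.resize(a,None,fx=2.6,fy=2.6,interpolation=2))
a=cv2.imread('pics/side0.png')[130:365,190:400]; cv2.imwrite('pics/sidec.png',cv2.resize(a,None,fx=2.5,fy=2.5,interpolation=2))
E
```

```text
(no output)
```

View pics/topc.png

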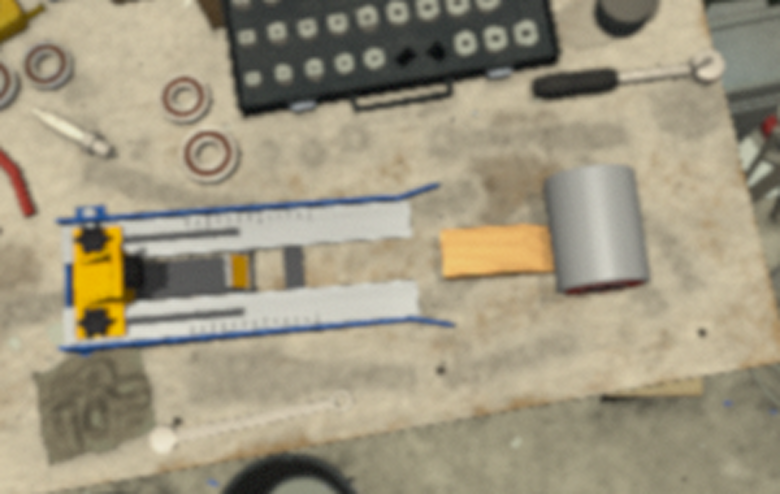

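View pics/sidec.png

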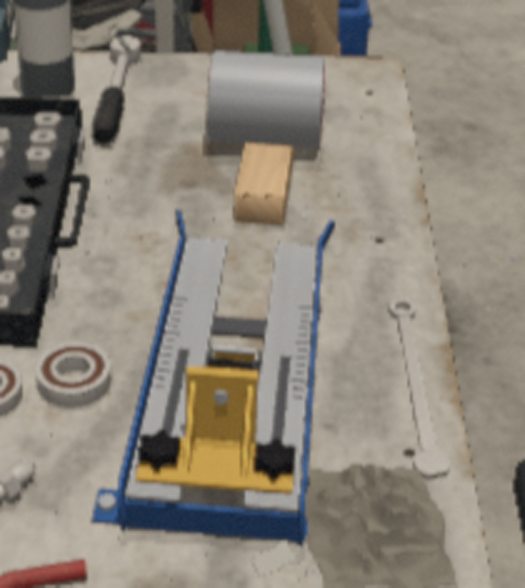

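The top crop shows the roller at about (597,230), with the chock to its left: blunt end at crop (442,253), grain running to (550,248). The stand's toe is at about (415,260) and the yellow carriage at (100,280). In the side crop the chock's blunt face is at about (260,212), and the roller lies behind it.

```bash
python3 - <<'E'
from h import *
np.set_printoptions(precision=4,suppress=True)
T=lambda x,y,z:at_z('top',(x/2.6+120,y/2.6+130),z)
S=lambda x,y,z:at_z('side',(x/2.5+190,y/2.5+130),z)
print('toe ways top',T(409,202,.001),T(411,238,.001),T(417,281,.001),T(420,315,.001))
print('toe ways side',S(188,240,.001),S(227,240,.001),S(276,246,.001),S(313,246,.001))
print('flange top: far', T(405,196,.013),T(75,219,.047),' near',T(415,318,.013),T(75,347,.047))
print('flange side: far', S(182,240,.013),S(124,520,.047),' near',S(318,245,.013),S(303,535,.047))
print('chock side: top blunt edge',S(235,206,.035),S(283,208,.035),'bottom',S(236,218,0),S(281,221,0),'top thin', S(245,143,.035),S(293,146,.035))
print('chock top img: bl',T(441,230,.0),T(443,277,.0),'long edges z35',T(470,228,.035),T(545,225,.035),T(470,275,.035),T(545,271,.035))
# roller: fit by silhouettes
from scipy.optimize import least_squares
th=np.linspace(0,2*np.pi,40)
ms={}
for c in('side','top'):
    grab_frame(c); ms[c]=outline_of('roller_center',c)[0]['mask'];ms['c'+c]=outline_of('chock_grip',c)[0]['mask']
def box(pts): 
    h=cv2.convexHull(pts.astype(np.float32))[:,0]; return h
def cyl(p):
    a=np.array([np.cos(p[2]),np.sin(p[2]),0]);b=np.array([-np.sin(p[2]),np.cos(p[2]),0])
    return np.concatenate([np.array([p[0],p[1],.0445])+s*.055*a+.0445*(np.outer(np.cos(th),b)+np.outer(np.sin(th),[0,0,1])) for s in(-1,1)])
def err(p,cams):
    e=[]
    for c in cams:
        h=box(proj(c,cyl(p))); m=np.argwhere(ms[c])[:,::-1]
        hm=np.zeros((420,560),np.uint8); cv2.fillConvexPoly(hm,np.round(h*16).astype(int),1,shift=4)
        e.append((hm.astype(bool)^ms[c]).sum())
    return e
from scipy.optimize import minimize
for cams in(('top',),('side',),('top','side')):
    r=minimize(lambda p:sum(err(p,cams)),[.535,-.03,-.1],method='Nelder-Mead',options=dict(initial_simplex=[[.535,-.03,-.1],[.55,-.03,-.1],[.535,-.015,-.1],[.535,-.03,.1]]))
    print(cams,r.x,r.fun,err(r.x,cams))
def chk(p):
    a=np.array([np.cos(p[2]),np.sin(p[2]),0]);b=np.array([-np.sin(p[2]),np.cos(p[2]),0]) # a along own x
    o=np.array([p[0],p[1],0]); 
    return np.array([o+x*a+y*b+np.array([0,0,z]) for x,z in((.04,0),(.04,.035),(-.04,.035),(-.04,0)) for y in(-.023,.023)])
print(r.x)
rp=r.x
def errc(p):
    e=0
    for c in('top','side'):
        hm=np.zeros((420,560),np.uint8); cv2.fillConvexPoly(hm,np.round(box(proj(c,np.vstack([chk(p),[chk(p)[6:8].mean(0)-[0.05*np.cos(p[2]),.05*np.sin(p[2]),0]]])))*16).astype(int),1,shift=4)
        rm=np.zeros((420,560),np.uint8); cv2.fillConvexPoly(rm,np.round(box(proj(c,cyl(rp)))*16).astype(int),1,shift=4)
        e+=((hm.astype(bool)&~rm.astype(bool))^ms['c'+c]).sum()
    return e
r=minimize(errc,[.53,.08,1.5],method='Nelder-Mead',options=dict(initial_simplex=[[.53,.08,1.5],[.54,.08,1.5],[.53,.09,1.5],[.53,.08,1.6]]))
print('chock',r.x,r.fun)
E
```

```text
toe ways top [0.5984 0.1531 0.001 ] [0.5616 0.1574 0.001 ] [0.5177 0.159  0.001 ] [0.4838 0.1619 0.001 ]
toe ways side [0.5971 0.1571 0.001 ] [0.562 0.156 0.001] [0.5181 0.1634 0.001 ] [0.485  0.1623 0.001 ]
flange top: far [0.6024 0.1562 0.013 ] [0.6273 0.4733 0.047 ]  near [0.4804 0.1673 0.013 ] [0.505  0.4862 0.047 ]
flange side: far [0.6016 0.1731 0.013 ] [0.6225 0.5211 0.047 ]  near [0.4816 0.1764 0.013 ] [0.5057 0.5303 0.047 ]
chock side: top blunt edge [0.5554 0.1507 0.035 ] [0.5128 0.1523 0.035 ] bottom [0.5545 0.1209 0.    ] [0.5131 0.1242 0.    ] top thin [0.5474 0.0479 0.035 ] [0.5019 0.0515 0.035 ]
chock top img: bl [0.5646 0.1263 0.    ] [0.5173 0.1328 0.    ] long edges z35 [0.5548 0.1    0.035 ] [0.5451 0.0278 0.035 ] [0.5095 0.1084 0.035 ] [0.5008 0.0367 0.035 ]
('top',) [ 0.5307 -0.0187 -0.0703] 72.0 [np.int64(72)]
('side',) [ 0.5306 -0.017   0.015 ] 96.0 [np.int64(96)]
('top', 'side') [ 0.5288 -0.0181 -0.0271] 179.0 [np.int64(95), np.int64(84)]
[ 0.5288 -0.0181 -0.0271]
chock [0.5308 0.0885 1.4825] 144.0
```

```bash
python3 -m crank '[[[0.08,-0.12,-0.03],[0,0,-0.1]],[[0.2,-0.3,-0.07],[0,0,-0.22]],[[0.35,-0.52,-0.12],[0,0,-0.38]],[[0.49,-0.73,-0.17],[0,0,-0.52]]]' -1 30 && python3 -m crank '[[[0.16,-0.24,-0.05],[0,0,-0.17]],[[0.32,-0.48,-0.11],[0,0,-0.34]],[[0.49,-0.73,-0.17],[0,0,-0.52]]]' && python3 -m crank '[[[0.16,-0.24,-0.05],[0,0,-0.17]],[[0.3,-0.45,-0.11],[0,0,-0.32]],[[0.42,-0.62,-0.17],[0,0,-0.44]],[[0.49,-0.72,-0.17],[0,0,-0.52]],[[0.49,-0.72,-0.17],[0,0,-0.52]],[[0.49,-0.72,-0.17],[0,0,-0.52]]]'
```

```text
clock: 1.4
tool_pos: [0.3341, 0.3805, 0.2697]
eef_rot: [0.408, 0.913, 0.0, 0.0]
contact_force: [0.2, 0.3, 0.3]
opening: 0.0916
finger_force: 0.0
clock: 1.7
tool_pos: [0.4163, 0.2577, 0.2415]
eef_rot: [0.585, 0.811, 0.0, 0.0]
contact_force: [0.1, -0.0, -0.5]
opening: 0.0922
finger_force: 0.0
clock: 2.3
tool_pos: [0.5135, 0.1153, 0.2075]
eef_rot: [0.736, 0.677, -0.0, -0.0]
contact_force: [-0.1, 0.3, 0.3]
opening: 0.0918
finger_force: 0.0
```

```bash
python3 -m crank '[[[0,0,0],[0,0,0]],[[0,0,-0.05],[0,0,0]],[[0,0,-0.15],[0,0,0]],[[0,0,-0.25],[0,0,0]]]' && python3 - <<'E'
from h import *
o=get_obs(); print(o['tool_pos'],o['eef_rot'])
cv2.imwrite('pics/side1.png',cv2.resize(grab_frame('side')[100:300,180:420],None,fx=2.5,fy=2.5,interpolation=2))
for t in['chock_grip','roller_center']:
  for r in outline_of(t,'side')[:1]: print(t,r['score'],r['xy'],r['mask'].sum())
E
```

```text
clock: 2.7
tool_pos: [0.5131, 0.1165, 0.1568]
eef_rot: [0.735, 0.678, 0.0, 0.0]
contact_force: [0.2, 0.3, -0.4]
opening: 0.0921
finger_force: 0.0
[0.51306627 0.11646454 0.1568156 ] [7.34883006e-01 6.78193758e-01 3.45897396e-04 2.73738668e-04]
chock_grip 0.66 [295.8, 207.5] 699
roller_center 0.92 [299.7, 174.5] 998
```

View pics/side1.png

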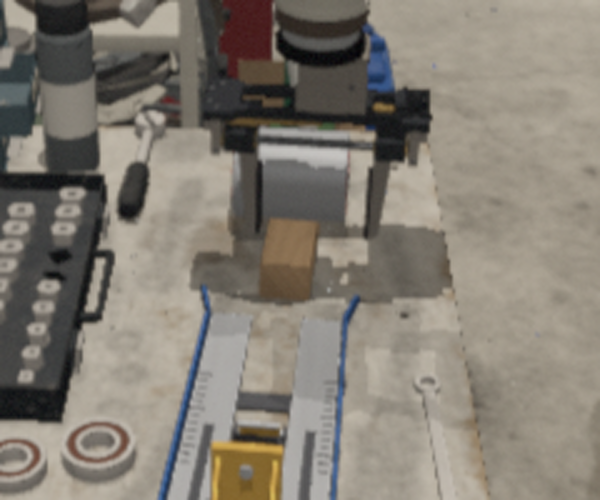

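The fingers straddle the chock, but the gripper is still short of it by about 18 mm in x and 30 mm in y. In the crop the fingers are at columns 250 and 378 and the chock at 290. I'll correct that and go down.

```bash
python3 -m crank '[[[0.045,-0.075,0],[0,0,0]],[[0.09,-0.15,-0.02],[0,0,0]],[[0.09,-0.15,-0.1],[0,0,0]],[[0.09,-0.15,-0.19],[0,0,0]],[[0.09,-0.15,-0.27],[0,0,0]],[[0.09,-0.15,-0.32],[0,0,0]],[[0.09,-0.15,-0.32],[0,0,0]]]' && python3 - <<'E'
from h import *
cv2.imwrite('pics/top2.png',cv2.resize(grab_frame('top')[130:320,230:420],None,fx=3,fy=3,interpolation=2))
E
```

```text
clock: 3.55
tool_pos: [0.5314, 0.0845, 0.0926]
eef_rot: [0.736, 0.677, -0.001, -0.001]
contact_force: [-0.3, 0.2, -0.6]
opening: 0.0922
finger_force: 0.0
```

View pics/top2.png

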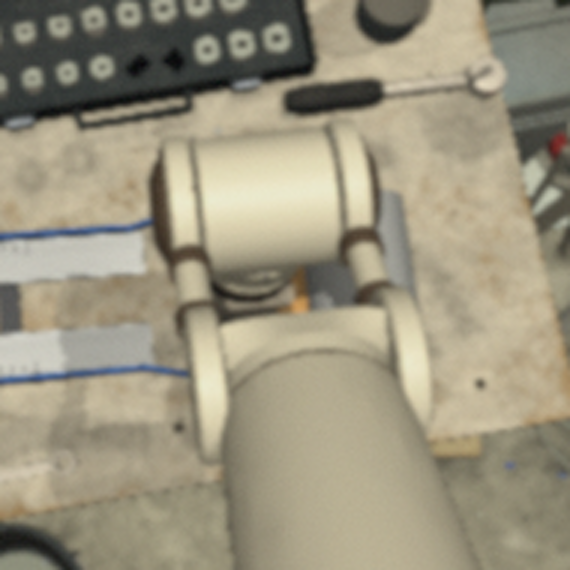

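The arm hides the grasp in the top view. The pose matches the target, so I'll close gently.

```bash
python3 -m crank '[[[0,0,0],[0,0,0]],[[0,0,0],[0,0,0]],[[0,0,0],[0,0,0]],[[0,0,0],[0,0,0]],[[0,0,0],[0,0,0]],[[0,0,0],[0,0,0]],[[0,0,0],[0,0,0]],[[0,0,0],[0,0,0]]]' 1 10 && python3 -m crank '[[[0,0,0],[0,0,0]],[[0,0,0],[0,0,0]],[[0,0,0],[0,0,0]]]' 1 40
```

```text
clock: 4.4
tool_pos: [0.5316, 0.0854, 0.0936]
eef_rot: [0.736, 0.677, 0.0, 0.0]
contact_force: [-0.4, -0.4, 1.7]
opening: 0.046
finger_force: 10.0
clock: 4.7
tool_pos: [0.5316, 0.0855, 0.0936]
eef_rot: [0.736, 0.677, 0.0, 0.0]
contact_force: [0.3, -0.1, 0.9]
opening: 0.0455
finger_force: 39.9
```

```bash
python3 -m crank '[[[0.001,0.01,0],[0,0,0]],[[0.002,0.03,0],[0,0,0]],[[0.004,0.055,0],[0,0,0]],[[0.006,0.085,0],[0,0,0]],[[0.009,0.115,0],[0,0,0]],[[0.011,0.14,0],[0,0,0]],[[0.013,0.16,0.01],[0,0,0]],[[0.014,0.18,0.04],[0,0,0]]]' && python3 -m crank '[[[0.003,0.04,0.06],[0,0,0]],[[0.004,0.06,0.15],[0,0,0]],[[0.004,0.06,0.3],[0,0,0]],[[0.004,0.06,0.5],[0,0,0]],[[0.004,0.06,0.62],[0,0,0]],[[0.004,0.06,0.68],[0,0,0]],[[0.004,0.06,0.68],[0,0,0]]]' && python3 - <<'E'
from h import *
cv2.imwrite('pics/side3.png',cv2.resize(grab_frame('side')[100:300,180:420],None,fx=2.5,fy=2.5,interpolation=2))
for t in['chock_grip','roller_center']:
  for r in outline_of(t,'side')[:1]: print(t,r['score'],r['xy'],r['mask'].sum())
E
```

```text
clock: 5.5
tool_pos: [0.5332, 0.1221, 0.1005]
eef_rot: [0.736, 0.677, -0.001, -0.001]
contact_force: [-0.6, 0.1, -1.0]
opening: 0.0458
finger_force: 40.0
clock: 6.2
tool_pos: [0.5359, 0.1339, 0.2396]
eef_rot: [0.735, 0.678, 0.002, 0.001]
contact_force: [0.2, 0.0, -1.7]
opening: 0.0458
finger_force: 40.0
chock_grip 0.83 [294.9, 162.0] 757
roller_center 0.91 [300.5, 179.5] 798
```

View pics/side3.png

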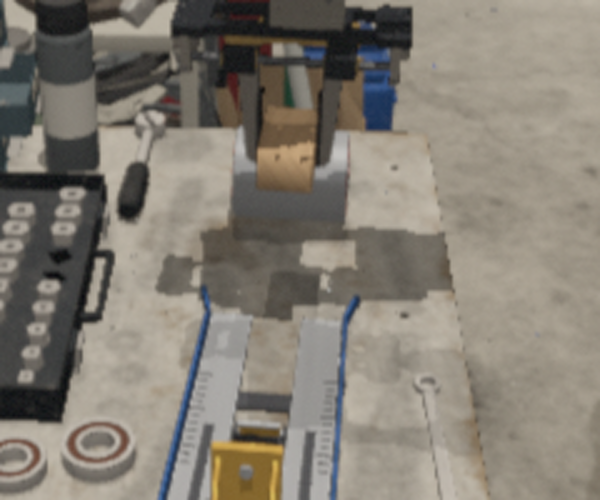

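The chock is firmly held, at (288,150) in the crop. The roller, at about (290,185), has not moved. Next I'll carry the chock over and behind.

```bash
python3 -m crank '[[[-0.003,-0.05,0.02],[0,0,0.005]],[[-0.01,-0.15,0.03],[0,0,0.01]],[[-0.02,-0.3,0.03],[0,0,0.015]],[[-0.03,-0.47,0.03],[0,0,0.016]],[[-0.04,-0.64,0.03],[0,0,0.016]],[[-0.05,-0.81,0.03],[0,0,0.016]],[[-0.06,-0.96,0.03],[0,0,0.016]],[[-0.062,-1,0.03],[0,0,0.016]]]' && python3 -m crank '[[[-0.004,-0.12,0],[0,0,0]],[[-0.01,-0.25,0],[0,0,0]],[[-0.012,-0.32,0],[0,0,0]],[[-0.012,-0.32,-0.05],[0,0,0]],[[-0.012,-0.32,-0.2],[0,0,0]],[[-0.012,-0.32,-0.4],[0,0,0]],[[-0.012,-0.32,-0.55],[0,0,0]],[[-0.012,-0.32,-0.62],[0,0,0]]]' && python3 -m crank '[[[0,0,0],[0,0,0]],[[0,0,0],[0,0,0]]]' && python3 - <<'E'
from h import *
for c in('side','top'):
  cv2.imwrite(f'pics/{c}4.png',grab_frame(c))
  for t in['chock_grip','roller_center']:
    for r in outline_of(t,c)[:1]: print(c,t,r['score'],r['xy'],r['mask'].sum())
a=cv2.imread('pics/top4.png')[130:320,210:440];b=cv2.imread('pics/side4.png')[110:230,200:400]
cv2.imwrite('pics/m4.png',np.vstack([cv2.resize(a,(600,310)),cv2.resize(b,(600,290))]))
E
```

```text
clock: 7.15
tool_pos: [0.5219, -0.0695, 0.2427]
eef_rot: [0.732, 0.681, -0.001, -0.0]
contact_force: [-0.0, 0.1, -1.2]
opening: 0.046
finger_force: 40.0
clock: 7.95
tool_pos: [0.518, -0.1282, 0.1155]
eef_rot: [0.731, 0.682, -0.001, -0.003]
contact_force: [-0.6, 0.2, -1.8]
opening: 0.046
finger_force: 40.0
clock: 8.15
tool_pos: [0.521, -0.1304, 0.1204]
eef_rot: [0.731, 0.682, 0.0, 0.001]
contact_force: [-0.1, 0.1, -1.3]
opening: 0.0458
finger_force: 40.0
side chock_grip 0.57 [300.0, 146.3] 304
side roller_center 0.94 [295.3, 172.5] 1615
top chock_grip 0.91 [382.3, 214.6] 340
top roller_center 0.84 [352.7, 219.8] 1730
```

View pics/m4.png

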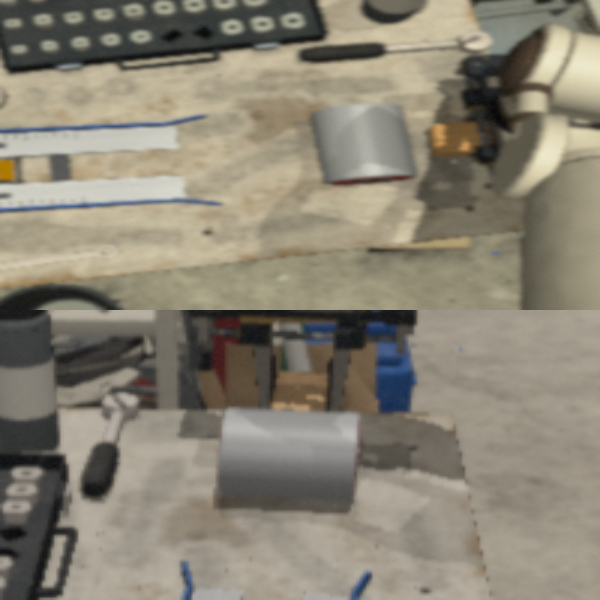

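The roller still sits in place at panel (365,143), and the chock's blunt end is behind it at (432,138), in line. I'll approach it slowly.

```bash
python3 -m crank '[[[0.002,0.03,0],[0,0,0]],[[0.004,0.06,0],[0,0,0]],[[0.006,0.085,0],[0,0,0]],[[0.007,0.1,0],[0,0,0]],[[0.0075,0.1075,0],[0,0,0]],[[0.008,0.115,0],[0,0,0]],[[0.0085,0.1225,0],[0,0,0]],[[0.009,0.13,0],[0,0,0]]]' && python3 -m crank '[[[0.0005,0.0075,0],[0,0,0]],[[0.001,0.015,0],[0,0,0]],[[0.0015,0.0235,0],[0,0,0]],[[0.002,0.033,0],[0,0,0]],[[0.003,0.043,0],[0,0,0]],[[0.004,0.054,0],[0,0,0]],[[0.005,0.066,0],[0,0,0]],[[0.0055,0.079,0],[0,0,0]]]' && python3 -m crank '[[[0.001,0.014,0],[0,0,0]],[[0.002,0.028,0],[0,0,0]],[[0.003,0.043,0],[0,0,0]],[[0.004,0.058,0],[0,0,0]],[[0.005,0.073,0],[0,0,0]],[[0.006,0.088,0],[0,0,0]],[[0.007,0.103,0],[0,0,0]],[[0.008,0.118,0],[0,0,0]]]' && python3 - <<'E'
from h import *
for c in('side','top'):
  cv2.imwrite(f'pics/{c}5.png',grab_frame(c))
  for t in['chock_grip','roller_center']:
    for r in outline_of(t,c)[:1]: print(c,t,r['score'],r['xy'],r['mask'].sum(), at_z(c,r['xy'],.05))
E
```

```text
clock: 9.25
tool_pos: [0.5221, -0.1046, 0.1195]
eef_rot: [0.731, 0.682, -0.0, 0.0]
contact_force: [-0.4, -0.6, -1.1]
opening: 0.0458
finger_force: 40.0
clock: 10.05
tool_pos: [0.5232, -0.0886, 0.1195]
eef_rot: [0.731, 0.682, 0.0, -0.0]
contact_force: [-1.3, 0.4, -1.2]
opening: 0.0457
finger_force: 40.0
clock: 10.85
tool_pos: [0.5248, -0.0649, 0.1195]
eef_rot: [0.731, 0.682, -0.0, 0.0]
contact_force: [-0.3, -0.8, -2.1]
opening: 0.0458
finger_force: 40.0
side chock_grip 0.79 [296.8, 157.3] 183 [ 0.52642156 -0.06901975  0.05      ]
side roller_center 0.6 [293.9, 177.9] 1738 [0.53378038 0.02976602 0.05      ]
top chock_grip 0.71 [356.7, 218.9] 301 [ 0.52486313 -0.03486613  0.05      ]
top roller_center 0.61 [333.8, 219.3] 1588 [0.53373561 0.02121245 0.05      ]
```

```bash
python3 -m crank '[[[0.001,0.012,0],[0,0,0]],[[0.002,0.028,0],[0,0,0]],[[0.003,0.045,0],[0,0,0]],[[0.004,0.062,0],[0,0,0]],[[0.0055,0.079,0],[0,0,0]],[[0.0065,0.095,0],[0,0,0]],[[0.0075,0.11,0],[0,0,0]],[[0.009,0.125,0],[0,0,0]]]' && python3 -m crank '[[[0.001,0.015,0],[0,0,0]],[[0.002,0.03,0],[0,0,0]],[[0.003,0.045,0],[0,0,0]],[[0.004,0.06,0],[0,0,0]],[[0.005,0.075,0],[0,0,0]],[[0.006,0.09,0],[0,0,0]],[[0.0075,0.105,0],[0,0,0]],[[0.0085,0.12,0],[0,0,0]]]' && python3 -m crank '[[[0.001,0.015,0],[0,0,0]],[[0.002,0.03,0],[0,0,0]],[[0.003,0.045,0],[0,0,0]],[[0.004,0.06,0],[0,0,0]],[[0.005,0.075,0],[0,0,0]],[[0.006,0.09,0],[0,0,0]],[[0.0075,0.105,0],[0,0,0]],[[0.0085,0.12,0],[0,0,0]]]' && python3 -m crank '[[[0.001,0.015,0],[0,0,0]],[[0.002,0.03,0],[0,0,0]],[[0.003,0.045,0],[0,0,0]],[[0.004,0.06,0],[0,0,0]],[[0.005,0.075,0],[0,0,0]],[[0.006,0.09,0],[0,0,0]],[[0.0075,0.105,0],[0,0,0]],[[0.0085,0.12,0],[0,0,0]]]'
```

```text
clock: 11.95
tool_pos: [0.5266, -0.0399, 0.1195]
eef_rot: [0.731, 0.682, -0.0, -0.0]
contact_force: [-0.7, -0.2, -1.1]
opening: 0.0457
finger_force: 40.0
clock: 12.75
tool_pos: [0.5283, -0.016, 0.1195]
eef_rot: [0.731, 0.682, 0.0, 0.0]
contact_force: [-0.1, 0.2, -0.8]
opening: 0.0454
finger_force: 40.0
clock: 13.55
tool_pos: [0.53, 0.0081, 0.1195]
eef_rot: [0.731, 0.682, -0.0, -0.0]
contact_force: [-0.4, -0.5, -1.1]
opening: 0.0458
finger_force: 40.0
clock: 14.35
tool_pos: [0.5317, 0.032, 0.1195]
eef_rot: [0.731, 0.682, 0.0, 0.0]
contact_force: [-0.6, 0.3, -1.2]
opening: 0.0457
finger_force: 40.0
```

```bash
python3 -m crank '[[[0.001,0.015,0],[0,0,0]],[[0.002,0.03,0],[0,0,0]],[[0.003,0.045,0],[0,0,0]],[[0.004,0.06,0],[0,0,0]],[[0.005,0.075,0],[0,0,0]],[[0.006,0.09,0],[0,0,0]],[[0.0075,0.105,0],[0,0,0]],[[0.0085,0.12,0],[0,0,0]]]' && python3 -m crank '[[[0.001,0.013,0],[0,0,0]],[[0.002,0.026,0.001],[0,0,0]],[[0.003,0.039,0.002],[0,0,0]],[[0.0035,0.052,0.003],[0,0,0]],[[0.0045,0.065,0.004],[0,0,0]],[[0.0055,0.078,0.006],[0,0,0]],[[0.0065,0.091,0.008],[0,0,0]],[[0.0075,0.104,0.01],[0,0,0]]]' && python3 - <<'E'
from h import *
for c in('side','top'): cv2.imwrite(f'pics/{c}6.png',grab_frame(c))
a=cv2.imread('pics/top6.png')[150:290,140:400];b=cv2.imread('pics/side6.png')[120:360,160:440]
cv2.imwrite('pics/m6.png',np.vstack([cv2.resize(a,(400,215)),cv2.resize(b,(400,343))]))
E
```

```text
clock: 15.15
tool_pos: [0.5334, 0.0561, 0.1195]
eef_rot: [0.731, 0.682, -0.0, -0.0]
contact_force: [-0.3, 0.4, -1.4]
opening: 0.0458
finger_force: 40.0
clock: 15.95
tool_pos: [0.5349, 0.0768, 0.1215]
eef_rot: [0.731, 0.682, -0.0, -0.0]
contact_force: [-0.5, -1.2, -1.6]
opening: 0.0457
finger_force: 40.0
```

View pics/m6.png

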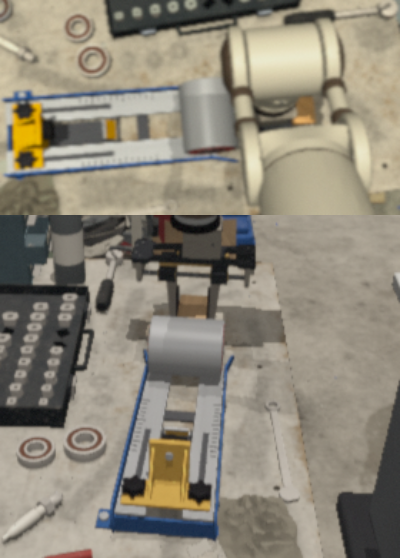

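The roller is entering the ways squarely: the top panel has it at (208,115), between the flanges. Continuing up the ramp.

```bash
python3 -m crank '[[[0.001,0.013,0.0014],[0,0,0]],[[0.002,0.028,0.003],[0,0,0]],[[0.003,0.044,0.0046],[0,0,0]],[[0.004,0.062,0.0065],[0,0,0]],[[0.0055,0.08,0.0084],[0,0,0]],[[0.007,0.098,0.0103],[0,0,0]],[[0.008,0.116,0.0122],[0,0,0]],[[0.0095,0.134,0.014],[0,0,0]]]' && python3 -m crank '[[[0.001,0.018,0.0019],[0,0,0]],[[0.0025,0.036,0.0038],[0,0,0]],[[0.004,0.054,0.0057],[0,0,0]],[[0.005,0.072,0.0076],[0,0,0]],[[0.006,0.09,0.0095],[0,0,0]],[[0.0075,0.108,0.0114],[0,0,0]],[[0.009,0.126,0.0133],[0,0,0]],[[0.01,0.144,0.0152],[0,0,0]]]' && python3 -m crank '[[[0.001,0.018,0.0019],[0,0,0]],[[0.0025,0.036,0.0038],[0,0,0]],[[0.004,0.054,0.0057],[0,0,0]],[[0.005,0.071,0.0075],[0,0,0]],[[0.006,0.087,0.0092],[0,0,0]],[[0.007,0.102,0.0107],[0,0,0]],[[0.008,0.115,0.012],[0,0,0]],[[0.009,0.127,0.0133],[0,0,0]]]' && python3 - <<'E'
from h import *
for c in('side','top'): cv2.imwrite(f'pics/{c}7.png',grab_frame(c))
a=cv2.imread('pics/top7.png')[150:290,120:380];b=cv2.imread('pics/side7.png')[140:380,160:440]
cv2.imwrite('pics/m7.png',np.vstack([cv2.resize(a,None,fx=2,fy=2),cv2.resize(b,None,fx=1.3,fy=1.3)[:,:],][:1]+[np.pad(cv2.resize(b,(350,300)),((0,0),(0,170),(0,0)))]))
E
```

```text
clock: 16.85
tool_pos: [0.5368, 0.1037, 0.1243]
eef_rot: [0.731, 0.682, -0.0, -0.0]
contact_force: [0.0, -1.2, -1.0]
opening: 0.0458
finger_force: 40.0
clock: 17.65
tool_pos: [0.5388, 0.1325, 0.1274]
eef_rot: [0.731, 0.682, 0.0, 0.0]
contact_force: [0.2, -1.6, -1.6]
opening: 0.0458
finger_force: 40.0
clock: 18.45
tool_pos: [0.5406, 0.1578, 0.13]
eef_rot: [0.731, 0.682, -0.0, 0.0]
contact_force: [0.4, 0.0, -1.1]
opening: 0.046
finger_force: 40.0
```

View pics/m7.png

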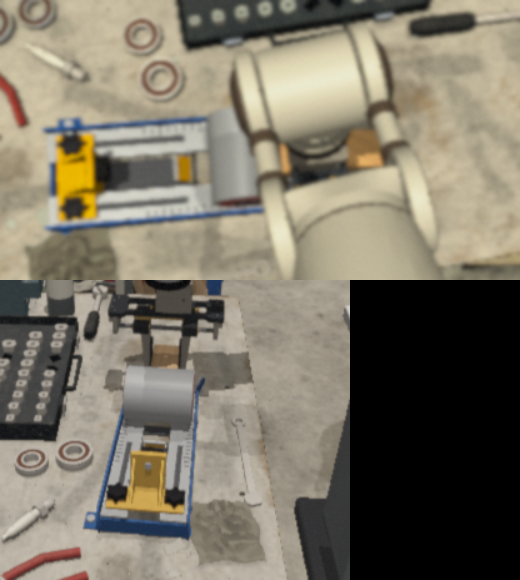

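The roller is on the ways, leading edge at crop x≈210. The dog is at x≈185 and the buffer at x≈107, so roughly 55 mm to the dog and 120 mm to the buffer. I'll continue more slowly.

```bash
python3 -m crank '[[[0.001,0.0125,0.0013],[0,0,0]],[[0.002,0.025,0.0026],[0,0,0]],[[0.003,0.0375,0.0039],[0,0,0]],[[0.0035,0.05,0.0053],[0,0,0]],[[0.0045,0.0625,0.0066],[0,0,0]],[[0.005,0.075,0.008],[0,0,0]],[[0.006,0.0875,0.0092],[0,0,0]],[[0.007,0.1,0.0105],[0,0,0]]]' && python3 -m crank '[[[0.001,0.0125,0.0013],[0,0,0]],[[0.002,0.025,0.0026],[0,0,0]],[[0.003,0.0375,0.0039],[0,0,0]],[[0.0035,0.05,0.0053],[0,0,0]],[[0.0045,0.06,0.0063],[0,0,0]],[[0.005,0.07,0.0073],[0,0,0]],[[0.0055,0.08,0.0084],[0,0,0]],[[0.006,0.09,0.0094],[0,0,0]]]' && python3 -m crank '[[[0.001,0.01,0.001],[0,0,0]],[[0.0015,0.02,0.002],[0,0,0]],[[0.002,0.03,0.003],[0,0,0]]]' && python3 -m crank '[[[0.001,0.01,0.001],[0,0,0]],[[0.0015,0.02,0.002],[0,0,0]],[[0.002,0.03,0.003],[0,0,0]]]' && python3 -m crank '[[[0.001,0.01,0.001],[0,0,0]],[[0.0015,0.02,0.002],[0,0,0]],[[0.002,0.03,0.003],[0,0,0]]]'
```

```text
clock: 19.35
tool_pos: [0.542, 0.1778, 0.1321]
eef_rot: [0.731, 0.682, 0.0, -0.0]
contact_force: [-1.1, -0.3, -0.7]
opening: 0.0461
finger_force: 40.0
clock: 20.15
tool_pos: [0.5432, 0.1957, 0.134]
eef_rot: [0.731, 0.682, -0.0, 0.0]
contact_force: [-0.3, -1.0, -1.9]
opening: 0.046
finger_force: 40.0
clock: 20.45
tool_pos: [0.5436, 0.2018, 0.1346]
eef_rot: [0.731, 0.682, -0.0, -0.0]
contact_force: [0.0, -0.5, -0.7]
opening: 0.0457
finger_force: 40.0
clock: 20.75
tool_pos: [0.544, 0.2078, 0.1352]
eef_rot: [0.731, 0.682, -0.0, -0.0]
contact_force: [1.0, -0.7, -0.9]
opening: 0.0455
finger_force: 40.0
clock: 21.05
tool_pos: [0.5444, 0.2137, 0.1358]
eef_rot: [0.731, 0.682, -0.0, 0.0]
contact_force: [-0.2, -1.3, -1.4]
opening: 0.0456
finger_force: 40.0
```

```bash
P='grep -E clock|tool|contact'; python3 -m crank '[[[0.0005,0.0075,0.0008],[0,0,0]],[[0.001,0.015,0.0016],[0,0,0]],[[0.0015,0.0225,0.0024],[0,0,0]],[[0.002,0.03,0.0032],[0,0,0]]]' |$P; python3 -m crank '[[[0.0005,0.0075,0.0008],[0,0,0]],[[0.001,0.015,0.0016],[0,0,0]],[[0.0015,0.0225,0.0024],[0,0,0]],[[0.002,0.03,0.0032],[0,0,0]]]' |$P; python3 -m crank '[[[0.0005,0.0075,0.0008],[0,0,0]],[[0.001,0.015,0.0016],[0,0,0]],[[0.0015,0.0225,0.0024],[0,0,0]],[[0.002,0.03,0.0032],[0,0,0]]]'|$P; python3 -m crank '[[[0.0005,0.0075,0.0008],[0,0,0]],[[0.001,0.015,0.0016],[0,0,0]],[[0.0015,0.0225,0.0024],[0,0,0]],[[0.002,0.03,0.0032],[0,0,0]]]'|$P; python3 -m crank '[[[0.0005,0.0075,0.0008],[0,0,0]],[[0.001,0.015,0.0016],[0,0,0]],[[0.0015,0.0225,0.0024],[0,0,0]],[[0.002,0.03,0.0032],[0,0,0]]]'|$P
```

```text
clock: 21.45
tool_pos: [0.5448, 0.2197, 0.1364]
contact_force: [-0.1, -1.5, -1.3]
clock: 21.85
tool_pos: [0.5452, 0.2257, 0.1371]
contact_force: [-0.8, -2.3, -0.6]
clock: 22.25
tool_pos: [0.5456, 0.2317, 0.1377]
contact_force: [0.1, -0.6, -0.4]
clock: 22.65
tool_pos: [0.546, 0.2377, 0.1383]
contact_force: [0.1, -1.3, -0.6]
clock: 23.05
tool_pos: [0.5464, 0.2438, 0.139]
contact_force: [-1.4, -1.3, -1.8]
```

```bash
P='grep -E clock|tool|contact'; python3 -m crank '[[[0.0005,0.0075,0.0008],[0,0,0]],[[0.001,0.015,0.0016],[0,0,0]],[[0.0015,0.0225,0.0024],[0,0,0]],[[0.002,0.03,0.0032],[0,0,0]]]' |$P; python3 -m crank '[[[0.0005,0.0075,0.0008],[0,0,0]],[[0.001,0.015,0.0016],[0,0,0]],[[0.0015,0.0225,0.0024],[0,0,0]],[[0.002,0.03,0.0032],[0,0,0]]]' |$P; python3 -m crank '[[[0.0005,0.0075,0.0008],[0,0,0]],[[0.001,0.015,0.0016],[0,0,0]],[[0.0015,0.0225,0.0024],[0,0,0]],[[0.002,0.03,0.0032],[0,0,0]]]'|$P; python3 -m crank '[[[0.0003,0.005,0.0005],[0,0,0]],[[0.0006,0.01,0.001],[0,0,0]],[[0.001,0.015,0.0016],[0,0,0]]]'|$P;  python3 -m crank '[[[0.0003,0.005,0.0005],[0,0,0]],[[0.0006,0.01,0.001],[0,0,0]],[[0.001,0.015,0.0016],[0,0,0]]]'|$P
```

```text
clock: 23.45
tool_pos: [0.5468, 0.2498, 0.1396]
contact_force: [-0.9, -0.5, -1.3]
clock: 23.85
tool_pos: [0.5472, 0.2557, 0.1402]
contact_force: [-0.3, -0.8, -0.4]
clock: 24.25
tool_pos: [0.5476, 0.2617, 0.1409]
contact_force: [0.6, -1.1, -1.1]
clock: 24.55
tool_pos: [0.5478, 0.2647, 0.1412]
contact_force: [-0.1, -0.7, -1.2]
clock: 24.85
tool_pos: [0.548, 0.2677, 0.1415]
contact_force: [-0.5, -0.3, -0.9]
```

```bash
P='grep -E clock|tool|contact'; python3 -m crank '[[[0.0003,0.005,0.0005],[0,0,0]],[[0.0006,0.01,0.001],[0,0,0]],[[0.001,0.015,0.0016],[0,0,0]]]'|$P;  python3 -m crank '[[[0.0003,0.005,0.0005],[0,0,0]],[[0.0006,0.01,0.001],[0,0,0]],[[0.001,0.015,0.0016],[0,0,0]]]'|$P;  python3 -m crank '[[[0.0003,0.005,0.0005],[0,0,0]],[[0.0006,0.01,0.001],[0,0,0]],[[0.001,0.015,0.0016],[0,0,0]]]'|$P;  python3 -m crank '[[[0.0003,0.005,0.0005],[0,0,0]],[[0.0006,0.01,0.001],[0,0,0]]]'|$P;python3 - <<'E'
from h import *
for c in('side','top'): cv2.imwrite(f'pics/{c}8.png',grab_frame(c))
a=cv2.imread('pics/top8.png')[180:280,130:280];b=cv2.imread('pics/side8.png')[180:360,190:340]
cv2.imwrite('pics/m8.png',np.hstack([cv2.resize(a,(390,260),interpolation=2),cv2.resize(b,(400,480),interpolation=2)[:260] if 0 else cv2.resize(b[20:140],(390,312),interpolation=2)[:260]]))
E
```

```text
clock: 25.15
tool_pos: [0.5482, 0.2707, 0.1419]
contact_force: [0.0, -0.2, -1.2]
clock: 25.45
tool_pos: [0.5484, 0.2737, 0.1422]
contact_force: [-0.2, 0.1, -2.1]
clock: 25.75
tool_pos: [0.5486, 0.2767, 0.1425]
contact_force: [-0.6, -0.7, -0.5]
clock: 25.95
tool_pos: [0.5487, 0.278, 0.1426]
contact_force: [-0.5, -5.5, 0.0]
```

View pics/m8.png

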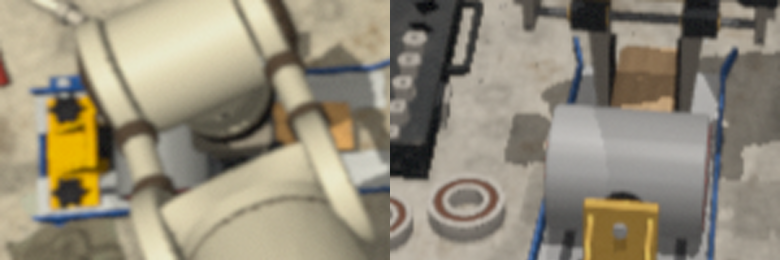

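The roller is at the buffer, with the push up to 5.5 N. Now half-millimetre steps.

```bash
P='grep -E clock|tool|contact'; python3 -m crank '[[[0,0,0],[0,0,0]],[[0,0,0],[0,0,0]]]'|$P; python3 -m crank '[[[0.0001,0.001,0.0001],[0,0,0]],[[0.0001,0.002,0.0002],[0,0,0]],[[0.0001,0.002,0.0002],[0,0,0]]]'|$P; python3 -m crank '[[[0,0,0],[0,0,0]],[[0,0,0],[0,0,0]]]'|$P
```

```text
clock: 26.25
tool_pos: [0.5487, 0.278, 0.1426]
contact_force: [-0.8, -6.2, 0.4]
clock: 26.55
tool_pos: [0.5487, 0.2784, 0.1426]
contact_force: [-0.9, -5.5, -0.3]
clock: 26.75
tool_pos: [0.5487, 0.2783, 0.1426]
contact_force: [-0.3, -4.7, -0.5]
```

```bash
P='grep -E clock|tool|contact'; python3 -m crank '[[[0.0001,0.001,0.0001],[0,0,0]],[[0.0001,0.002,0.0002],[0,0,0]],[[0.0001,0.002,0.0002],[0,0,0]]]'|$P; python3 -m crank '[[[0,0,0],[0,0,0]],[[0,0,0],[0,0,0]]]'|$P;  python3 -m crank '[[[0.0001,0.001,0.0001],[0,0,0]],[[0.0001,0.002,0.0002],[0,0,0]],[[0.0001,0.002,0.0002],[0,0,0]]]'|$P; python3 -m crank '[[[0,0,0],[0,0,0]],[[0,0,0],[0,0,0]]]'|$P
```

```text
clock: 27.05
tool_pos: [0.5487, 0.2785, 0.1426]
contact_force: [-0.9, -5.7, -0.2]
clock: 27.25
tool_pos: [0.5487, 0.2785, 0.1426]
contact_force: [-0.0, -6.9, -0.6]
clock: 27.55
tool_pos: [0.5487, 0.2786, 0.1426]
contact_force: [-1.3, -7.3, 1.1]
clock: 27.75
tool_pos: [0.5487, 0.2786, 0.1427]
contact_force: [-0.1, -8.0, 0.6]
```

```bash
P='grep -E clock|tool|contact'; python3 -m crank '[[[0.0001,0.001,0.0001],[0,0,0]],[[0.0001,0.002,0.0002],[0,0,0]],[[0.0001,0.002,0.0002],[0,0,0]],[[0.0001,0.002,0.0002],[0,0,0]]]'|$P;  python3 -m crank '[[[0.0001,0.001,0.0001],[0,0,0]],[[0.0001,0.002,0.0002],[0,0,0]],[[0.0001,0.002,0.0002],[0,0,0]],[[0.0001,0.002,0.0002],[0,0,0]]]'|$P; python3 -m crank '[[[0,0,0],[0,0,0]],[[0,0,0],[0,0,0]]]'|$P
```

```text
clock: 28.15
tool_pos: [0.5487, 0.2788, 0.1427]
contact_force: [-1.5, -8.1, 0.3]
clock: 28.55
tool_pos: [0.5488, 0.279, 0.1427]
contact_force: [-0.9, -8.8, 1.4]
clock: 28.75
tool_pos: [0.5488, 0.279, 0.1427]
contact_force: [-1.0, -9.5, 1.8]
```

```bash
P='grep -E clock|tool|contact'; python3 -m crank '[[[0,-0.001,0],[0,0,0]],[[0,-0.002,0],[0,0,0]],[[0,-0.003,0],[0,0,0]],[[0,-0.004,0],[0,0,0]]]'|$P;  python3 -m crank '[[[0,-0.001,0],[0,0,0]],[[0,-0.002,0],[0,0,0]],[[0,-0.003,0],[0,0,0]],[[0,-0.004,0],[0,0,0]]]'|$P; python3 -m crank '[[[0,0,0],[0,0,0]],[[0,0,0],[0,0,0]]]'|$P
```

```text
clock: 29.15
tool_pos: [0.5487, 0.2788, 0.1426]
contact_force: [0.0, -6.0, -0.3]
clock: 29.55
tool_pos: [0.5487, 0.2787, 0.1426]
contact_force: [-0.9, -4.9, -1.7]
clock: 29.75
tool_pos: [0.5487, 0.2787, 0.1426]
contact_force: [-0.6, -5.5, -2.8]
```

```bash
P='grep -E clock|tool|contact'; python3 -m crank '[[[0,-0.001,0],[0,0,0]],[[0,-0.002,0],[0,0,0]],[[0,-0.003,0],[0,0,0]],[[0,-0.004,0],[0,0,0]]]'|$P;  python3 -m crank '[[[0,-0.001,0],[0,0,0]],[[0,-0.002,0],[0,0,0]],[[0,-0.003,0],[0,0,0]],[[0,-0.004,0],[0,0,0]]]'|$P;  python3 -m crank '[[[0,-0.001,0],[0,0,0]],[[0,-0.002,0],[0,0,0]],[[0,-0.003,0],[0,0,0]],[[0,-0.004,0],[0,0,0]]]'|$P
```

```text
clock: 30.15
tool_pos: [0.5487, 0.2783, 0.1428]
contact_force: [-0.3, -3.8, -2.0]
clock: 30.55
tool_pos: [0.549, 0.278, 0.1433]
contact_force: [-0.8, -0.4, -0.7]
clock: 30.95
tool_pos: [0.5488, 0.2767, 0.143]
contact_force: [-0.2, -0.3, -1.9]
```

```bash
P='grep -E clock|tool|contact'; python3 - <<'E'
from h import *
grab_frame('side'); r=outline_of('roller_center','side')[0]; print(r['score'],r['xy'],r['mask'].sum())
cv2.imwrite('pics/side9.png',grab_frame('side'))
E
python3 -m crank '[[[0,-0.002,0],[0,0,0]],[[0,-0.004,0],[0,0,0]],[[0,-0.006,0],[0,0,0]],[[0,-0.008,0],[0,0,0]],[[0,-0.01,0],[0,0,0]],[[0,-0.012,0],[0,0,0]],[[0,-0.014,0],[0,0,0]],[[0,-0.016,0],[0,0,0]]]'|$P; python3 - <<'E'
from h import *
im=grab_frame('side'); r=outline_of('roller_center','side')[0]; print(r['score'],r['xy'],r['mask'].sum())
cv2.imwrite('pics/side10.png',im)
g=[cv2.imread(f'pics/side{k}.png',0)[180:290,230:330].astype(np.float32) for k in(8,9,10)]
for k in(0,1): print(cv2.phaseCorrelate(g[k],g[k+1],cv2.createHanningWindow((100,110),5)), np.abs(g[k]-g[k+1]).mean())
E
```

```text
0.83 [284.5, 264.7] 2549
clock: 31.9
tool_pos: [0.5488, 0.2734, 0.1429]
contact_force: [-0.8, -0.4, -1.8]
0.56 [280.8, 266.7] 2665
((-0.005087154132496607, -0.3788399227330643), 0.9579830366770427) 3.3527272
((-0.007222360295585872, -0.656357809017095), 1.0077496143976847) 4.706909
```

```bash
P='grep -E clock|tool|contact'; python3 -m crank '[[[0,-0.002,0],[0,0,0]],[[0,-0.004,0],[0,0,0]],[[0,-0.006,0],[0,0,0]],[[0,-0.008,0],[0,0,0]],[[0,-0.01,0],[0,0,0]],[[0,-0.012,0],[0,0,0]],[[0,-0.014,0],[0,0,0]],[[0,-0.016,0],[0,0,0]]]'|$P; python3 - <<'E'
from h import *
im=grab_frame('side'); cv2.imwrite('pics/side11.png',im)
# vertical profiles of roller's rear/top edge at columns beside the fingers
for k in(7,8,9,10,11):
    g=cv2.imread(f'pics/side{k}.png',0).astype(int)
    print(k,[g[214:240,c].tolist() for c in(258,)], [g[214:240,c].tolist() for c in(315,)])
E
```

```text
clock: 32.8
tool_pos: [0.5488, 0.2702, 0.1429]
contact_force: [0.1, 0.2, -1.7]
7 [[113, 113, 143, 165, 166, 165, 164, 164, 169, 167, 144, 116, 103, 97, 112, 129, 134, 129, 123, 123, 128, 127, 127, 128, 119, 104]] [[130, 124, 113, 105, 101, 103, 100, 106, 113, 104, 99, 105, 101, 102, 99, 86, 90, 123, 131, 121, 118, 129, 137, 138, 139, 139]]
8 [[173, 172, 176, 178, 178, 177, 177, 176, 177, 176, 174, 175, 174, 174, 170, 167, 146, 113, 104, 104, 102, 95, 92, 86, 77, 89]] [[100, 147, 167, 168, 167, 161, 146, 120, 100, 99, 99, 99, 95, 95, 102, 108, 110, 110, 108, 108, 107, 107, 109, 116, 129, 152]]
9 [[173, 174, 175, 177, 177, 178, 178, 177, 178, 176, 175, 175, 175, 173, 170, 151, 121, 109, 104, 103, 104, 97, 92, 87, 79, 85]] [[122, 158, 167, 168, 167, 161, 137, 107, 101, 99, 100, 99, 93, 94, 103, 109, 110, 109, 109, 109, 110, 111, 118, 127, 151, 168]]
10 [[172, 173, 175, 178, 178, 178, 179, 177, 178, 175, 174, 176, 175, 173, 167, 144, 112, 105, 107, 105, 103, 99, 91, 87, 76, 87]] [[156, 170, 170, 167, 165, 146, 113, 103, 100, 101, 100, 96, 97, 94, 101, 108, 110, 110, 111, 109, 109, 110, 121, 149, 166, 169]]
11 [[172, 172, 176, 178, 179, 178, 177, 177, 179, 177, 175, 175, 176, 171, 148, 114, 107, 106, 105, 104, 103, 96, 92, 86, 77, 86]] [[168, 171, 169, 167, 165, 142, 106, 100, 99, 100, 100, 99, 94, 94, 101, 108, 109, 109, 109, 109, 110, 117, 129, 149, 165, 169]]
```

The roller's rear edge stays at row 238 while the tool has backed off 8 mm, so the dog holds it. I'll retreat and set the chock down on the bench before the toe.

```bash
P='grep -E clock|tool|contact|opening'; python3 -m crank '[[[0,-0.02,0],[0,0,0]],[[-0.002,-0.06,0],[0,0,0]],[[-0.006,-0.13,0],[0,0,0]],[[-0.012,-0.22,0],[0,0,0]],[[-0.02,-0.33,0],[0,0,0]],[[-0.03,-0.45,0],[0,0,0]],[[-0.035,-0.57,0],[0,0,0]],[[-0.04,-0.68,0],[0,0,0]]]'|$P; python3 -m crank '[[[-0.01,-0.12,0],[0,0,0]],[[-0.02,-0.25,0],[0,0,0]],[[-0.03,-0.38,0],[0,0,0]],[[-0.04,-0.48,0],[0,0,0]],[[-0.045,-0.55,0],[0,0,0]],[[-0.045,-0.57,0],[0,0,0]],[[-0.045,-0.57,0],[0,0,0]]]'|$P; python3 -m crank '[[[0,0,-0.05],[0,0,0]],[[0,0,-0.12],[0,0,0]],[[0,0,-0.18],[0,0,0]],[[0,0,-0.22],[0,0,0]],[[0,0,-0.235],[0,0,0]],[[0,0,-0.24],[0,0,0]],[[0,0,-0.24],[0,0,0]]]'|$P; python3 - <<'E'
from h import *
im=grab_frame('side'); cv2.imwrite('pics/side12.png',im); t=grab_frame('top'); cv2.imwrite('pics/top12.png',t)
cv2.imwrite('pics/m12.png',np.hstack([cv2.resize(t[150:290,130:400],(440,228)),cv2.resize(im[130:350,190:400],(360,377))[:228] if 0 else cv2.resize(im[130:350,190:400],(218,228))]))
E
```

```text
clock: 33.65
tool_pos: [0.5404, 0.1318, 0.1429]
contact_force: [-0.3, 0.1, -1.7]
opening: 0.0455
clock: 34.35
tool_pos: [0.5317, 0.0196, 0.143]
contact_force: [-0.3, -0.6, -1.8]
opening: 0.0458
clock: 35.05
tool_pos: [0.532, 0.0202, 0.095]
contact_force: [1.3, -0.3, -0.8]
opening: 0.0455
```

View pics/m12.png

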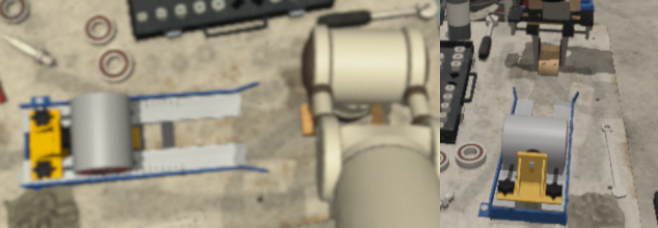

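The roller is parked against the buffer at (100,132), with the yellow dog standing just behind it at (137,133). Lowering the chock the last bit.

```bash
P='grep -E clock|tool|contact|opening'; python3 -m crank '[[[0,0,-0.003],[0,0,0]],[[0,0,-0.005],[0,0,0]],[[0,0,-0.005],[0,0,0]]]'|$P; python3 -m crank '[[[0,0,-0.002],[0,0,0]],[[0,0,-0.004],[0,0,0]],[[0,0,-0.004],[0,0,0]]]'|$P
```

```text
clock: 35.45
tool_pos: [0.5318, 0.0202, 0.094]
contact_force: [0.8, 0.0, -2.1]
opening: 0.0453
clock: 35.75
tool_pos: [0.532, 0.0201, 0.0936]
contact_force: [-2.2, -0.2, 4.6]
opening: 0.0458
```

Touchdown. Now release slowly, then rise.

```bash
P='grep -E clock|tool|contact|opening'; python3 -m crank '[[[0,0,0],[0,0,0]],[[0,0,0],[0,0,0]],[[0,0,0],[0,0,0]],[[0,0,0],[0,0,0]],[[0,0,0],[0,0,0]],[[0,0,0],[0,0,0]]]' -0.6 |$P; python3 -m crank '[[[0,0,0.02],[0,0,0]],[[0,0,0.08],[0,0,0]],[[0,0,0.2],[0,0,0]],[[0,0,0.4],[0,0,0]],[[0,0,0.6],[0,0,0]],[[0,0,0.75],[0,0,0]],[[0,0,0.8],[0,0,0]],[[0,0,0.8],[0,0,0]]]'|$P; python3 - <<'E'
from h import *
im=grab_frame('side'); cv2.imwrite('pics/side13.png',im)
a=[cv2.imread(f'pics/side{k}.png',0)[240:292,240:325].astype(int) for k in(12,13)]; print(np.abs(a[0]-a[1]).mean())
for c in('side','top'):
  grab_frame(c)
  for t in['chock_grip','roller_center','bearing','ratchet','spanner']:
    for r in outline_of(t,c)[:1]: print(c,t,round(r['score'],2),r['xy'],r['mask'].sum(),at_z(c,r['xy'],.02).round(3))
E
```

```text
clock: 36.35
tool_pos: [0.5318, 0.0202, 0.093]
contact_force: [-0.6, 0.2, -0.2]
opening: 0.0736
clock: 37.15
tool_pos: [0.5326, 0.0201, 0.255]
contact_force: [-0.9, 0.5, -1.3]
opening: 0.0733
1.4361990950226244
side chock_grip 0.88 [294.6, 191.5] 585 [0.531 0.043 0.02 ]
side roller_center 0.88 [282.4, 263.7] 2602 [0.556 0.305 0.02 ]
side bearing 0.68 [218.7, 281.2] 673 [0.677 0.359 0.02 ]
side ratchet 0.92 [234.1, 167.5] 388 [ 0.687 -0.063  0.02 ]
side spanner 0.64 [356.7, 289.4] 587 [0.414 0.374 0.02 ]
top chock_grip 0.9 [322.6, 221.2] 345 [0.539 0.046 0.02 ]
top roller_center 0.71 [195.3, 232.1] 1753 [0.568 0.37  0.02 ]
top bearing 0.76 [204.6, 188.1] 358 [0.679 0.331 0.02 ]
top spanner 0.94 [210.8, 294.2] 444 [0.407 0.352 0.02 ]
```

```bash
python3 -c "
from station import *
print(job_done())"
```

```text
the job is handed in; nothing more can be done
None
```

The job is handed in at about 38 s of the 72 s allowed: the roller is parked against the buffer with the dog standing behind it, the chock is on the bench before the toe, and the bearing and spanner (both cameras) and ratchet (side camera) show no movement; on the bench I stopped the chock for 0.3 s of camera calls, so the roller may have rolled up to about 9 mm ahead of it there.

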